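Load the condiment crate and latch its gate

TASK

Stand the salt shaker upright in the free bay of the wooden condiment crate and let go of it; then push the crate's gate shut until its sprung latch snaps in behind the brass strike plate, so that the crate can be carried. Leave the spice jar that is already in the crate standing in its bay, and do not disturb the jam jar and the brown-labelled spice jar on the worktop or tip the shaker over.

Things in the scene. Friction and masses are not known exactly. Their poses are not given: they have to be found in the camera images.
- crate: open-topped light wooden crate, 130 (x) x 190 (y) x 50 mm high, with two 82 mm high front posts, fixed to the worktop; origin under its centre, x points from its front (gate side, facing the robot) to its back, y to its left, z up. Floor 10 mm thick, walls 10 mm thick; a low divider (6 mm thick, 45 mm high) on y = 0 parts it into two bays, each about 80 mm wide (y) and 105 mm deep (x). The left bay (+y, at the hinge) holds a spice jar, the right one (-y) is free
- bay (a point): centre of the floor of the free right bay (10 mm above the worktop), axes as the crate's; the shaker's foot belongs here
- shaker_mid (a point): the salt shaker, round, clear with a grey top, 44 mm across (35 mm at its top cap, the upper 20 mm) and 90 mm high, 0.1 kg, loose, standing on the worktop; the point is its centre, half-way up, z along its axis. Its place is swapped at random with those of the jam jar and the brown-labelled spice jar
- gate_hinge (a point): a point on the gate's upright hinge axis (at the crate's front left corner), 68 mm above the worktop; it turns with the gate: its y axis points from the gate's free edge to the hinge, its x axis is the inward normal of the gate (into the crate when shut)
- gate_push (a point): a good point to push: on the outer face of the gate near its top, 105 mm from the hinge axis and 68 mm above the worktop, axes as those of gate_hinge (so push along its +x). The gate is a reddish-brown wooden panel 150 mm long, 16 mm thick, its foot 12 mm and its top 80 mm above the worktop; the flat outer face lies 2 mm inward of the hinge axis. The bolt's small brass stud (8 mm thick, 10 mm proud) stands out of the same face 142 mm from the hinge, 50 mm above the worktop
- gate (a joint): gate angle in rad, 0 = shut against its stop, grows as it swings out toward the robot (clockwise seen from above) up to 1.6. It turns with little friction and stays where it is left. Over about the last 0.1 rad the bolt's bevel rides over the strike plate: pushing at gate_push then takes about 5 to 14 N; it snaps in at about 0.02 rad, after which the gate has only about 0.02 rad of play
- latch (a joint): how far the sprung bolt at the gate's free edge is pressed back into the gate, in m: 0 = fully out (also when the gate stands open), up to 0.011 = fully in; while riding over the strike it is pressed back up to about 7 mm, and it springs out again when the gate is home
- spice: spice jar with a green lid and a blue label, 46 mm across, 106 mm high, loose, standing in the crate's left bay (top 116 mm above the worktop); origin at the centre of its foot, z up
- jam: jam jar with a dark lid, 73 mm across, 82 mm high, loose bystander on the worktop; origin at the centre of its foot
- jar_green: spice jar with a green lid and a brown label, 46 mm across, 106 mm high, loose bystander on the worktop; origin at the centre of its foot

How it is judged:
On the way, in this order (a step that is already met when the one before it is completed fails the run):
1. the shaker stands in the free bay, released (x of shaker_mid in the frame of crate between -0.05 and 0.055 m and y of shaker_mid in the frame of crate between -0.085 and -0.004 m and z of shaker_mid in the frame of crate below 0.063 m and angle between shaker_mid's own z axis and vertical below 0.15 rad and contact force between shaker and the fingers below 0.2 N and linear speed of shaker below 0.03 m/s), for 0.2 s.
2. the gate is shut and its latch has snapped in (value of joint gate below 0.03 rad and value of joint latch below 0.003 m), for 0.2 s.
At the end, for the whole second after the job is handed in: the salt shaker stands at rest, upright within 0.15 rad, on the floor of the right bay; the gate is shut within 0.03 rad with its bolt sprung out to within 3 mm behind the strike; the blue-labelled spice jar stands upright within 0.15 rad in the left bay (all of step 2 and x of shaker_mid in the frame of crate between -0.05 and 0.055 m and y of shaker_mid in the frame of crate between -0.085 and -0.004 m and z of shaker_mid in the frame of crate below 0.063 m and angle between each of shaker_mid, spice's own z axis and vertical below 0.15 rad and x of spice in the frame of crate between -0.05 and 0.055 m and y of spice in the frame of crate between 0.004 and 0.085 m and z of spice in the frame of crate below 0.02 m and linear speed of shaker below 0.02 m/s); the robot touches nothing.
It fails at once if the shaker is tipped over (more than 0.8 rad) (angle between shaker_mid's own z axis and vertical above 0.8 rad).
It fails at once if the jam jar is moved more than 30 mm or tipped (distance of jam from where it was at the start of the episode above 0.03 m or angle between jam's own z axis and vertical above 0.3 rad).
It fails at once if the brown-labelled spice jar is moved more than 30 mm or tipped (distance of jar_green from where it was at the start of the episode above 0.03 m or angle between jar_green's own z axis and vertical above 0.3 rad).
It fails at once if the blue-labelled spice jar is knocked over (angle between spice's own z axis and vertical above 0.6 rad).
It also fails if it takes over 51 s, if anything falls off the work surface, if the arm or the gripper's body presses on something with over 40 N, if the wrist force passes 120 N, or if a joint passes its speed limit or range.

ROBOT

A 6-joint arm with a two-finger parallel gripper is mounted at the origin on a cart in front of the work surface, level with it; the furniture and walls round the work are solid. World frame = base frame: x ahead of the robot, y to its left, z up, the work surface at z = 0. Lengths are in m, angles in rad, forces in N, time in s.
With the tool pointing down it reaches from about 0.35 to 0.775 m from the base axis. Payload 7.3 kg.
Tool frame: the origin (TCP) lies at the very end of the fingers, on their centre line; the grasp point (between the pads) lies 19 mm behind it; z points along the fingers, y is the line along which they close (so a half turn about z gives the same grasp; the last joint's range is limited). The gripper opens to 92 mm and grips with 3 to 60 N. Pads are 19 mm wide; open, the fingers measure 130 mm over their backs; the gripper's body (75 mm by 190 mm) begins 47 mm behind the grasp point.
Start: joints at [1.173, 0.342, 1.524, -0, 1.275, -0.146], TCP at [0.131, 0.508, 0.227] pointing down, gripper open.
Joint ranges: [-2.53, 2.53], [-0.77, 2.02], [0.04, 2.7], [-1, 4.14], [0.28, 2.66], [-3.11, 3.11]. Speed limits (rad/s): [2.57, 2.57, 3.14, 3.14, 3.14, 3.14].

INTERFACE

Orientations are given as [roll, pitch, yaw] about the fixed x, y, z axes, in that order (R = Rz(yaw) Ry(pitch) Rx(roll)).
In Python, from cell import robot, read_camera, get_calibration gives the robot as it stands. The module is installed in compiled form; this text tells all that it offers.
- The arm moves only by the tool send_rows, never from a script. Its argument "plan" is a list of rows, each a list of 2 entries, a list of its own where there are three numbers: the shift along the tool's x, y, z as a fraction of full scale, then the turn, a rotation vector about the tool's x, y, z as a fraction of full scale. A call has exactly 10 rows; each row shifts and turns the commanded pose from where the row before left it, along the tool's axes as they then stand; what a row does not reach is not made up. Full scale, the value 1, is 0.025 m for a shift and 90 degrees for a turn. A row lasts 1/8 s, in which the tool goes at most 62.5 mm and 10.7 degrees, less where a joint would pass 70% of its speed; a pose out of reach is approached as far as the arm can. A call with a number of a shift or a turn outside -1 to 1 is refused whole. A call with a gripper value outside its range is refused whole. "gripper" is the opening, from -1 (shut) to 1 (fully open), so that 0 is half open, set as the call begins (left out, the last holds). The fingers move at their own pace and stop on an object; "force" is the grip in N (left out, the last holds). Time passes only in rows, so rows that do not move let the fingers close, or fill a call up. It gives the time, the measured TCP pose, the force, the opening and the grip force at its end, in the units of the state.
- robot.observe(): the state, without advancing time (a new reading comes with each control period).
- read_camera(name): name is "side" or "top"; returns (picture, depth): 420x560x3 uint8, blue, green, red; 420x560 float32, m along the optical axis (not along the pixel's ray), 0 where there is no reading.
- get_calibration(name): a dict with "intrinsics" (3x3 intrinsics, pixels), "rvec" (rotation vector, rad) and "tvec" (3), from world to camera coordinates, as OpenCV has them. Camera axes: x right, y down, z forward; pixel columns grow to the right and rows downward; lengths in m; the calibration is good to about 2 mm. A picture is of the moment at which its call begins. get_calibration takes no time and is no camera call.
- robot.hand_in(): hands the job in; it is judged then, once.
The state is a dict: "time": time; "qpos": joint angles; "qvel": joint speeds; "joint_efforts": joint torques, N m; "tool_pos": TCP position; "tool_rot": TCP orientation; "contact_force": force on the tool from outside, world axes, zero at the start; "torque": the same for the moment, N m; "opening": finger opening in m; "grip_force": force on a finger pad.
Only numpy, scipy, OpenCV 4.12 (cv2) and the standard library are available. Lean on these libraries where they do the work, as an engineer would, in place of code of your own. Each camera call takes 0.05 s, during which the arm holds its last target. There are 200 camera calls.

## Working session

There is one attempt and no reset: what is moved stays moved. The work goes in short steps, Python scripts to look and compute and a tool call to move; the robot and the scene stay as the last step left them, time stands still between calls to the robot, and variables do not carry over. Pictures are saved under pics/ and viewed, at most 10 in all, crops included, and the job is handed in when it is done.

Besides the shell and the picture viewer there is one more tool, called after "Request:" as name(argument=value, ...) on one line, values as JSON. send_rows: Moves the arm, as the interface text tells. Shift numbers are shares of 0.025 m and turn numbers shares of 90 degrees, none past 1 either way. Its arguments: {"type":"object","properties":{"plan":{"type":"array"},"gripper":{"type":"number"},"force":{"type":"number"}},"required":["plan"]}

```bash
mkdir -p pics; cat > h.py <<'E'
import numpy as np, cv2
from cell import robot, read_camera, get_calibration
def cal(n):
    c=get_calibration(n); K=np.array(c["intrinsics"],float).reshape(3,3)
    R=cv2.Rodrigues(np.array(c["rvec"],float))[0]; return K,R,np.array(c["tvec"],float).ravel()
def cloud(n,d):
    K,R,t=cal(n); v,u=np.mgrid[:d.shape[0],:d.shape[1]]
    p=np.stack([(u-K[0,2])/K[0,0]*d,(v-K[1,2])/K[1,1]*d,d],-1)
    w=(p-t)@R; w[d<=0]=np.nan; return w
def ray(n,u,v,z):
    K,R,t=cal(n); o=-R.T@t; r=R.T@np.linalg.inv(K)@[u,v,1]; return o+r*(z-o[2])/r[2]
def snap(n,tag):
    p,d=read_camera(n); cv2.imwrite(f"pics/{tag}.png",p); np.save(f"pics/{tag}.npy",d); return p,d
E
python3 - <<'E'
from h import *
for n in("top","side"):
    snap(n,n+"0"); K,R,t=cal(n); print(n,K.tolist(),-R.T@t)
s=robot.observe(); print(s["time"],s["tool_pos"],s["tool_rot"],s["opening"])
E
```

```text
top [[464.01434642186433, 0.0, 278.55425980102956], [0.0, 464.01434642186433, 208.41888639037052], [0.0, 0.0, 1.0]] [0.4277153  0.15405785 1.17948362]
side [[527.9356257086761, 0.0, 279.7936356677677], [0.0, 527.9356257086761, 201.84898624494554], [0.0, 0.0, 1.0]] [0.32498694 1.00038743 0.83234054]
0.1 [0.1306273  0.50811802 0.22611826] [-3.14024091e+00 -2.08291794e-04  2.88978477e+00] 0.09205558626594129
```

View pics/top0.png

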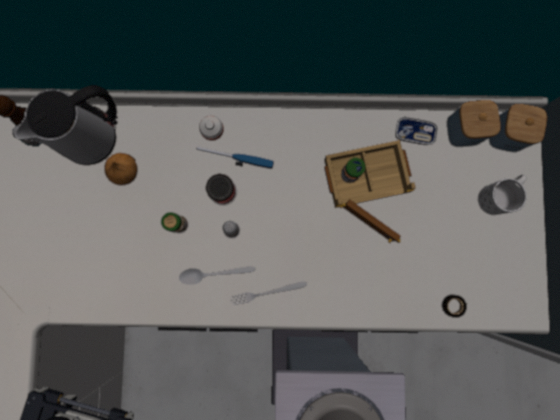

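View pics/side0.png

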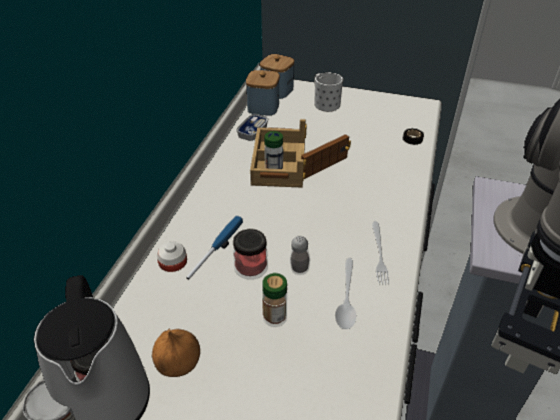

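The top view shows the shaker at (230,229), the jam jar at (220,188), the brown-labelled jar at (172,222), the crate around (370,175), and the gate from about (348,205) to (398,240). The side view shows the shaker at (300,250), the crate at (280,160), and the gate's free end at (348,143).

```bash
python3 - <<'E'
from h import *
D={n:np.load(f"pics/{n}0.npy") for n in("top","side")}
I={n:cv2.imread(f"pics/{n}0.png") for n in("top","side")}
W={n:cloud(n,D[n]) for n in D}
def box(n,u0,u1,v0,v1): 
    m=np.zeros(D[n].shape,bool); m[v0:v1,u0:u1]=1; return m&~np.isnan(W[n][...,2])
def st(l,p): print(l,len(p),"med",np.nanmedian(p,0).round(4),"lo",np.percentile(p,2,0).round(4),"hi",np.percentile(p,98,0).round(4))
for l,b in dict(shaker=(215,245,215,245),jam=(200,240,170,205),green=(157,190,207,237)).items():
    m=box("top",*b); p=W["top"][m&(W["top"][...,2]>.02)]; st(l,p); st(l+" cap",p[p[:,2]>p[:,2].max()-.012])
m=box("side",285,315,230,275); p=W["side"][m&(W["side"][...,2]>.02)]; st("sh side",p); st(" cap",p[p[:,2]>p[:,2].max()-.02])
# gate: reddish brown by colour
for n,b in (("top",(335,410,190,250)),("side",(298,355,130,185))):
    hsv=cv2.cvtColor(I[n],cv2.COLOR_BGR2HSV); 
    m=box(n,*b)&(W[n][...,2]>.062)&(W[n][...,2]<.095)
    g=m&(hsv[...,0]<15)&(hsv[...,1]>110)
    p=W[n][g]; st("gate "+n,p); (c,s,a)=cv2.minAreaRect(p[:,:2].astype(np.float32)); print(cv2.boxPoints((c,s,a)).round(4).tolist(),s)
# crate walls 
m=box("top",315,420,130,215); w=W["top"]
q=w[m&(w[...,2]>.04)&(w[...,2]<.06)]; r=cv2.minAreaRect(q[:,:2].astype(np.float32)); print("crate",r[1],cv2.boxPoints(r).round(4).tolist(),np.median(q[:,2]))
q=w[m&(w[...,2]>.07)&(w[...,2]<.09)]; st("posts",q)
q=w[m&(w[...,2]>.105)]; st("spice",q)
x=cv2.resize(I["top"][110:260,310:440],None,fx=5,fy=5,interpolation=cv2.INTER_CUBIC); cv2.imwrite("pics/c0.png",x[:600] if x.shape[0]<=600 else cv2.resize(x,(520,600)))
E
```

```text
shaker 254 med [0.4973 0.2721 0.0819] lo [0.4804 0.2557 0.0324] hi [0.5166 0.2914 0.091 ]
shaker cap 146 med [0.5017 0.2747 0.0864] lo [0.4859 0.2609 0.0806] hi [0.5165 0.2894 0.0919]
jam 740 med [0.594  0.2984 0.0822] lo [0.5645 0.2686 0.0277] hi [0.6267 0.3308 0.0866]
jam cap 599 med [0.5978 0.3016 0.0828] lo [0.5684 0.2713 0.079 ] hi [0.6269 0.3313 0.087 ]
green 433 med [0.51   0.4028 0.1045] lo [0.4899 0.3879 0.0268] hi [0.5311 0.4288 0.1098]
green cap 294 med [0.5121 0.4097 0.1059] lo [0.4915 0.3899 0.1013] hi [0.5312 0.4301 0.1098]
sh side 572 med [0.4941 0.2887 0.0578] lo [0.4767 0.269  0.0218] hi [0.5133 0.297  0.0883]
 cap 210 med [0.4959 0.2837 0.0829] lo [0.4817 0.2669 0.0712] hi [0.5122 0.293  0.0894]
gate top 414 med [ 0.5248 -0.0638  0.0797] lo [ 0.4834 -0.1208  0.0645] hi [ 0.5675 -0.0068  0.0846]
[[0.4756999909877777, -0.11869999766349792], [0.48919999599456787, -0.12849999964237213], [0.5746999979019165, -0.010099999606609344], [0.5611000061035156, -0.0003000000142492354]] (0.14601610600948334, 0.01673279143869877)
gate side 367 med [ 0.5205 -0.0596  0.076 ] lo [ 0.4783 -0.119   0.0628] hi [ 0.5628 -0.005   0.0811]
[[0.47279998660087585, -0.11890000104904175], [0.48730000853538513, -0.12890000641345978], [0.5701000094413757, -0.008100000210106373], [0.5555999875068665, 0.0017999999690800905]] (0.1463683545589447, 0.01758451573550701)
crate (0.15935900807380676, 0.2090999335050583) [[0.529699981212616, 0.018400000408291817], [0.5784000158309937, -0.1850000023841858], [0.7333999872207642, -0.1477999985218048], [0.6845999956130981, 0.05550000071525574]] 0.049101157346124275
posts 298 med [ 0.5633 -0.0214  0.0802] lo [ 0.539  -0.1638  0.0712] hi [0.6438 0.0176 0.0863]
spice 304 med [ 0.6453 -0.0179  0.1163] lo [ 0.6255 -0.0392  0.1088] hi [0.6662 0.0021 0.1198]
```

View pics/c0.png

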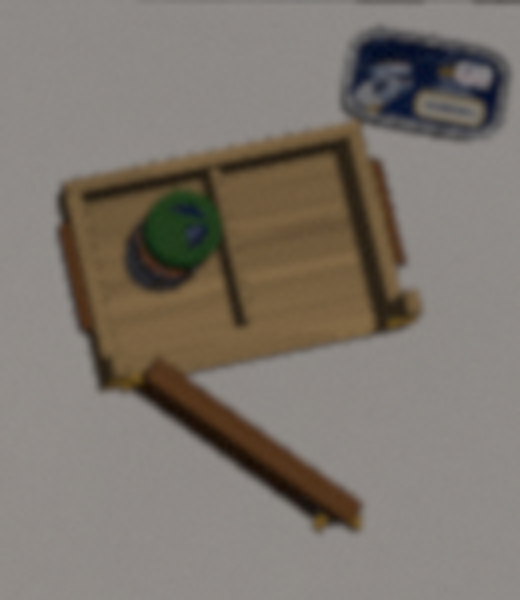

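The crop shows the crate turned about 14°, with its back outer corners at crop (68,185) and (358,125), i.e. full-image (327,156) and (399.5,141). The divider runs from crop (212,172) to (240,325), and the gate stands open about 50°. The first-pass points match the given heights: shaker 90 mm, jam 82, jars 106 and 116, gate top 80.

```bash
cat >> h.py <<'E'
def rows(target,h,n,z=None):
    "shift per row (tool axes, full-scale units) from the present TCP to target with closing heading h (deg)"
    s=robot.observe(); d=np.array(target)-s["tool_pos"]; a=np.radians(h)
    x=np.array([-np.sin(a),np.cos(a),0]); y=np.array([np.cos(a),np.sin(a),0])
    return (np.array([d@x,d@y,-d[2]])/.025/n).round(3), np.array([d@x,d@y,-d[2]]).round(4)
E
python3 - <<'E'
from h import *
c=lambda u,v,z: ray("top",310+u/4,110+v/4,z)[:2]
BL,BR=c(68,185,.05),c(358,125,.05); Db,Df=c(212,172,.045),c(240,325,.045)
y=(BL-BR); print("len",np.linalg.norm(y)); print("yaw",np.degrees(np.arctan2(*y[::-1]))-90)
x=Db-Df; print("div len",np.linalg.norm(x),np.degrees(np.arctan2(*x[::-1])))
# depth-based line fit of back wall top outer edge: points z .045-.055, take rim points and fit
W=cloud("top",np.load("pics/top0.npy"))
yaw=np.radians(13.); 
for it in range(2):
    ex=np.array([np.cos(yaw),np.sin(yaw)]); ey=np.array([-ex[1],ex[0]])
    print("from back corners",((BL+BR)/2-.065*ex).round(4))
    q=W[125:215,315:420].reshape(-1,3); q=q[(q[:,2]>.042)&(q[:,2]<.056)]
    C=(BL+BR)/2-.065*ex; l=np.c_[(q[:,:2]-C)@ex,(q[:,:2]-C)@ey]
    b=(abs(l[:,0]-.06)<.012)&(abs(l[:,1])<.08); k=np.polyfit(l[b,1],l[b,0],1); print("back wall",b.sum(),k,np.percentile(l[b,0],[3,97]))
    r=(abs(l[:,1]+.09)<.012)&(l[:,0]>-.04)&(l[:,0]<.05); print("right wall y",r.sum(),np.polyfit(l[r,0],l[r,1],1))
    r=(abs(l[:,1]-.09)<.012)&(l[:,0]>-.04)&(l[:,0]<.05); print("left wall y",r.sum(),np.polyfit(l[r,0],l[r,1],1))
    r=(abs(l[:,1])<.01)&(l[:,0]>-.04)&(l[:,0]<.05); print("div y",r.sum(),np.polyfit(l[r,0],l[r,1],1))
    yaw-=k[0]; print("yaw",np.degrees(yaw))
print(rows([.500,.275,.2],120.6,18))
E
```

```text
len 0.18464475731385016
yaw 12.84945069399798
div len 0.09749337283904888 10.0622013772847
from back corners [ 0.6415 -0.0637]
back wall 294 [0.00176299 0.06345868] [0.05866232 0.06888644]
right wall y 252 [-0.01371642 -0.09052008]
left wall y 214 [0.00974618 0.09394981]
div y 78 [-0.00044306  0.00209599]
yaw 12.898987913184802
from back corners [ 0.6415 -0.0636]
back wall 294 [1.02722314e-05 6.34586716e-02] [0.05861965 0.06892127]
right wall y 251 [-0.01445178 -0.09064995]
left wall y 213 [0.00960296 0.09387234]
div y 78 [0.00131076 0.00198143]
yaw 12.898399357678972
(array([-0.443, -0.864,  0.058]), array([-0.1993, -0.3887,  0.0261]))
```

Request:
send_rows(plan=[[[0,0,0],[0,0,-0.1]],[[0,0,0],[0,0,-0.1]],[[0,0,0],[0,0,-0.1]],[[0,0,0],[0,0,-0.1]],[[0,0,0],[0,0,-0.1]],[[0,0,0],[0,0,0]],[[0,0,0],[0,0,0]],[[0,0,0],[0,0,0]],[[0,0,0],[0,0,0]],[[0,0,0],[0,0,0]]], gripper=0.5, force=20)

```text
time: 1.35
tool_pos: [0.1308, 0.5085, 0.2267]
tool_rot: [3.141, 0.0, -2.608]
contact_force: [-0.8, -0.2, 0.3]
opening: 0.0684
grip_force: 0.0
```

Request:
send_rows(plan=[[[-0.4,-0.78,0.05],[0,0,0]],[[-0.4,-0.78,0.05],[0,0,0]],[[-0.4,-0.78,0.05],[0,0,0]],[[-0.4,-0.78,0.05],[0,0,0]],[[-0.4,-0.78,0.05],[0,0,0]],[[-0.4,-0.78,0.05],[0,0,0]],[[-0.4,-0.78,0.05],[0,0,0]],[[-0.4,-0.78,0.05],[0,0,0]],[[-0.4,-0.78,0.05],[0,0,0]],[[-0.4,-0.78,0.05],[0,0,0]]])

```text
time: 2.6
tool_pos: [0.3167, 0.391, 0.2143]
tool_rot: [3.141, 0.0, -2.608]
contact_force: [-0.1, -0.6, -0.7]
opening: 0.0687
grip_force: 0.0
```

Request:
send_rows(plan=[[[-0.4,-0.78,0.05],[0,0,0]],[[-0.4,-0.78,0.05],[0,0,0]],[[-0.4,-0.78,0.05],[0,0,0]],[[-0.4,-0.78,0.05],[0,0,0]],[[-0.4,-0.78,0.05],[0,0,0]],[[-0.4,-0.78,0.05],[0,0,0]],[[-0.4,-0.78,0.05],[0,0,0]],[[-0.4,-0.78,0.05],[0,0,0]],[[-0.35,-0.7,0.05],[0,0,0]],[[0,0,0],[0,0,0]]])

```text
time: 3.85
tool_pos: [0.4818, 0.2863, 0.2026]
tool_rot: [3.142, -0.0, -2.61]
contact_force: [-0.1, 0.3, 0.2]
opening: 0.0687
grip_force: 0.0
```

```bash
python3 - <<'E'
from h import *
print(rows([.500,.275,.12],120.6,5)); p,d=snap("side","side1"); 
cv2.imwrite("pics/c1.png",cv2.resize(p[120:330,180:420],None,fx=2.5,fy=2.5))
E
```

```text
(array([-0.079, -0.152,  0.661]), array([-0.0099, -0.019 ,  0.0826]))
```

View pics/c1.png

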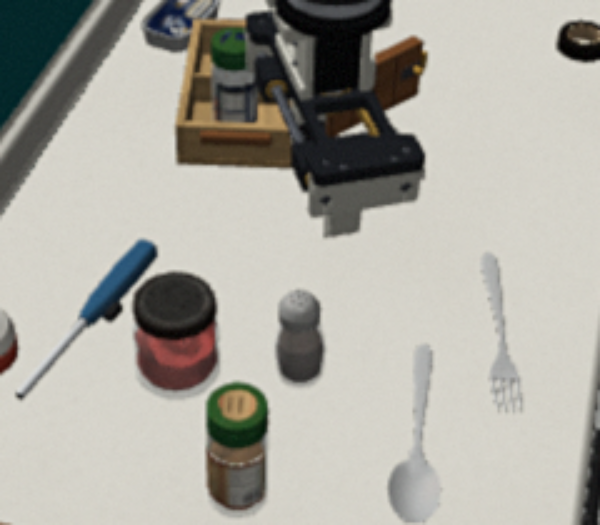

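The crop shows the gripper hovering above the shaker, which is at crop (300,335). Jam (175,330) and brown-labelled jar (238,445) are clear of the fingers.

Request:
send_rows(plan=[[[-0.4,-0.76,0],[0,0,0]],[[0,0,0.8],[0,0,0]],[[0,0,0.8],[0,0,0]],[[0,0,0.8],[0,0,0]],[[0,0,0.8],[0,0,0]],[[0,0,0.8],[0,0,0]],[[0,0,0.8],[0,0,0]],[[0,0,0.8],[0,0,0]],[[0,0,0.8],[0,0,0]],[[0,0,0],[0,0,0]]])

```text
time: 5.15
tool_pos: [0.4984, 0.2755, 0.0417]
tool_rot: [3.141, -0.003, -2.608]
contact_force: [-0.1, -0.5, -0.3]
opening: 0.0686
grip_force: 0.0
```

```bash
python3 - <<'E'
from h import *
print(rows([.500,.275,.041],120.6,1)); s=robot.observe(); print(s["contact_force"]); p,d=snap("side","side2"); 
cv2.imwrite("pics/c2.png",cv2.resize(p[180:310,230:370],None,fx=4,fy=4))
E
```

```text
(array([-0.044, -0.049,  0.03 ]), array([-0.0011, -0.0012,  0.0007]))
[-0.05464434 -0.54476448 -0.27906116]
```

View pics/c2.png

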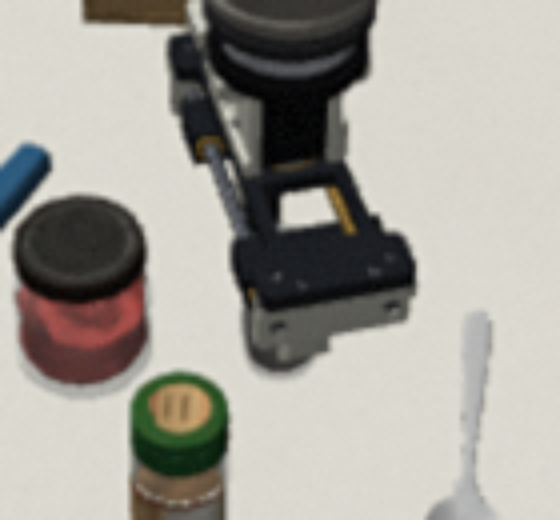

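The fingers straddle the shaker, whose foot shows at crop (283,355). Closing now.

Request:
send_rows(plan=[[[0,0,0],[0,0,0]],[[0,0,0],[0,0,0]],[[0,0,0],[0,0,0]],[[0,0,0],[0,0,0]],[[0,0,0],[0,0,0]],[[0,0,0],[0,0,0]],[[0,0,0],[0,0,0]],[[0,0,0],[0,0,0]],[[0,0,0],[0,0,0]],[[0,0,0],[0,0,0]]], gripper=-0.3, force=20)

```text
time: 6.45
tool_pos: [0.4992, 0.276, 0.0433]
tool_rot: [-3.141, 0.001, -2.608]
contact_force: [0.2, -1.6, 5.7]
opening: 0.0367
grip_force: 20.2
```

```bash
python3 - <<'E'
from h import *
W=cloud("side",np.load("pics/side0.npy"))[225:280,275:325].reshape(-1,3)
for z in np.arange(.005,.095,.008):
    q=W[abs(W[:,2]-z)<.004]; q=q[(abs(q[:,0]-.498)<.03)&(abs(q[:,1]-.28)<.03)]
    if len(q)>3: print(z.round(3),len(q),q[:,0].min().round(4),q[:,0].max().round(4),q[:,1].max().round(4))
E
```

```text
0.005 53 0.4723 0.5265 0.3034
0.013 37 0.476 0.5131 0.2968
0.021 47 0.4753 0.5159 0.2981
0.029 65 0.4747 0.5164 0.2982
0.037 60 0.4748 0.5168 0.298
0.045 67 0.477 0.5148 0.2977
0.053 56 0.4787 0.5119 0.2974
0.061 54 0.4797 0.513 0.2952
0.069 46 0.4806 0.512 0.2943
0.077 69 0.481 0.5138 0.2947
0.085 117 0.4843 0.5116 0.2909
0.093 8 0.493 0.5023 0.2843
```

The shaker narrows from 42 mm to about 34 mm between z = 0.04 and 0.055, so the fingertips are wedged on the slope. I'll re-grip 10 mm higher.

Request:
send_rows(plan=[[[0,0,0],[0,0,0]],[[0,0,0],[0,0,0]],[[0,0,0],[0,0,0]],[[0,0,-0.1],[0,0,0]],[[0,0,-0.1],[0,0,0]],[[0,0,-0.1],[0,0,0]],[[0,0,-0.1],[0,0,0]],[[0,0,0],[0,0,0]],[[0,0,0],[0,0,0]],[[0,0,0],[0,0,0]]], gripper=0.3)

```text
time: 7.7
tool_pos: [0.4989, 0.2759, 0.0529]
tool_rot: [3.141, -0.0, -2.608]
contact_force: [-1.1, 0.3, 0.0]
opening: 0.0599
grip_force: 0.0
```

Request:
send_rows(plan=[[[0,0,0],[0,0,0]],[[0,0,0],[0,0,0]],[[0,0,0],[0,0,0]],[[0,0,0],[0,0,0]],[[0,0,0],[0,0,0]],[[0,0,0],[0,0,0]],[[0,0,0],[0,0,0]],[[0,0,0],[0,0,0]],[[0,0,0],[0,0,0]],[[0,0,0],[0,0,0]]], gripper=-0.4, force=20)

```text
time: 8.95
tool_pos: [0.499, 0.2759, 0.053]
tool_rot: [3.142, 0.0, -2.608]
contact_force: [0.1, -0.1, -1.3]
opening: 0.0339
grip_force: 19.7
```

Request:
send_rows(plan=[[[0,0,-0.5],[0,0,0]],[[0,0,-1],[0,0,0]],[[0,0,-1],[0,0,0]],[[0,0,-1],[0,0,0]],[[0,0,-1],[0,0,0]],[[0,0,-0.6],[0,0,0.1]],[[0,0,0],[0,0,0.1]],[[0,0,0],[0,0,0.1]],[[0,0,0],[0,0,0.1]],[[0,0,0],[0,0,0.1]]])

```text
time: 10.2
tool_pos: [0.499, 0.2759, 0.1815]
tool_rot: [3.141, 0.001, 2.885]
contact_force: [-0.8, 0.3, -1.1]
opening: 0.0337
grip_force: 19.7
```

Request:
send_rows(plan=[[[0,0,0],[0,0,0.1]],[[0,0,0],[0,0,0.1]],[[0,0,0],[0,0,0.1]],[[0,0,0],[0,0,0.1]],[[0,0,0],[0,0,0.1]],[[0,0,0],[0,0,0.1]],[[0,0,0],[0,0,0.1]],[[0,0,0],[0,0,0]],[[0,0,0],[0,0,0]],[[0,0,0],[0,0,0]]])

```text
time: 11.45
tool_pos: [0.499, 0.2759, 0.1807]
tool_rot: [3.141, -0.0, 1.792]
contact_force: [0.3, 0.3, -1.3]
opening: 0.0338
grip_force: 19.7
```

```bash
python3 - <<'E'
from h import *
print(rows([.6567,-.1033,.18],12.9,16)); s=robot.observe(); print(s["tool_rot"],s["opening"],s["grip_force"],s["contact_force"],s["qpos"])
E
```

```text
(array([-1.012,  0.173,  0.002]), array([-0.4048,  0.0691,  0.0007]))
[ 3.14141045e+00 -4.52544537e-05  1.79193600e+00] 0.03378517003843029 19.695959499448463 [ 0.29894123  0.34765325 -1.29250899] [3.70679530e-01 4.62883569e-01 1.46746008e+00 1.88085771e-05
 1.21106210e+00 1.49533237e-01]
```

Request:
send_rows(plan=[[[-0.95,0.16,-0.1],[0,0,0]],[[-0.95,0.16,-0.1],[0,0,0]],[[-0.95,0.16,-0.1],[0,0,0]],[[-0.95,0.16,-0.1],[0,0,0]],[[-0.95,0.16,-0.1],[0,0,0]],[[-0.95,0.16,-0.1],[0,0,0]],[[-0.95,0.16,-0.1],[0,0,0]],[[-0.95,0.16,-0.1],[0,0,0]],[[-0.95,0.16,-0.1],[0,0,0]],[[-0.95,0.16,-0.1],[0,0,0]]])

```text
time: 12.7
tool_pos: [0.59, 0.0521, 0.2056]
tool_rot: [3.142, -0.0, 1.791]
contact_force: [-0.5, 0.3, -0.8]
opening: 0.0338
grip_force: 19.7
```

Request:
send_rows(plan=[[[-0.95,0.16,0],[0,0,0]],[[-0.95,0.16,0],[0,0,0]],[[-0.95,0.16,0],[0,0,0]],[[-0.95,0.16,0],[0,0,0]],[[-0.95,0.16,0],[0,0,0]],[[-0.95,0.16,0],[0,0,0]],[[-0.95,0.16,0],[0,0,0]],[[0,0,0],[0,0,0]],[[0,0,0],[0,0,0]],[[0,0,0],[0,0,0]]])

```text
time: 13.95
tool_pos: [0.6531, -0.1025, 0.2056]
tool_rot: [3.142, -0.0, 1.791]
contact_force: [0.3, 0.2, -1.0]
opening: 0.0338
grip_force: 19.7
```

```bash
python3 - <<'E'
from h import *
print(rows([.6567,-.1033,.065],12.9,1)); s=robot.observe(); print(s["tool_pos"],s["opening"],s["qpos"])
p,d=snap("side","side3"); p2,_=snap("top","top3")
a=cv2.resize(p[80:210,220:370],(600,520)); cv2.imwrite("pics/c3.png",a)
E
```

```text
(array([-0.063,  0.133,  5.624]), array([-0.0016,  0.0033,  0.1406]))
[ 0.65311685 -0.10251737  0.20560421] 0.033780331159296705 [-2.71672597e-01  6.13400429e-01  1.13581828e+00  3.25799180e-04
  1.39250988e+00 -4.92125414e-01]
```

View pics/c3.png

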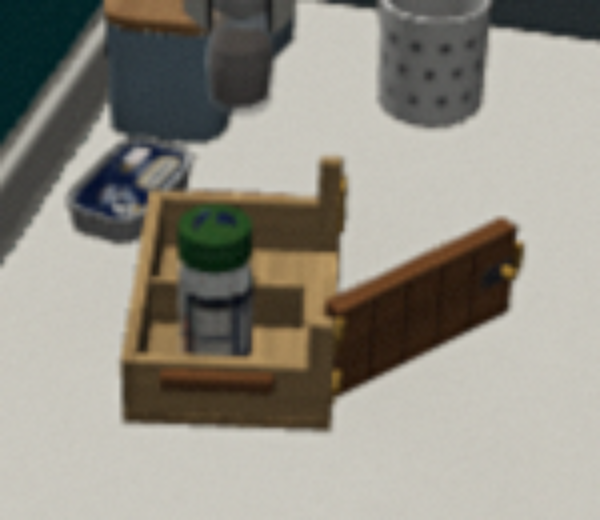

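The shaker hangs upright from the gripper at crop (240,60), above the free bay. The crate and its spice jar are undisturbed.

Request:
send_rows(plan=[[[-0.06,0.13,0],[0,0,0]],[[0,0,0.9],[0,0,0]],[[0,0,0.9],[0,0,0]],[[0,0,0.9],[0,0,0]],[[0,0,0.9],[0,0,0]],[[0,0,0.9],[0,0,0]],[[0,0,0.9],[0,0,0]],[[0,0,0.13],[0,0,0]],[[0,0,0.1],[0,0,0]],[[0,0,0],[0,0,0]]])

```text
time: 15.3
tool_pos: [0.6573, -0.1042, 0.0656]
tool_rot: [3.14, 0.001, 1.79]
contact_force: [0.3, -0.1, -0.9]
opening: 0.0342
grip_force: 19.7
```

```bash
python3 - <<'E'
from h import *
s=robot.observe(); print(s["tool_pos"],s["contact_force"],s["opening"])
p,d=snap("side","side4"); a=cv2.resize(p[80:210,220:370],(600,520)); cv2.imwrite("pics/c4.png",a)
E
```

```text
[ 0.65733235 -0.10417217  0.06564216] [ 0.31649966 -0.09485471 -0.89025619] 0.034172359567058316
```

View pics/c4.png

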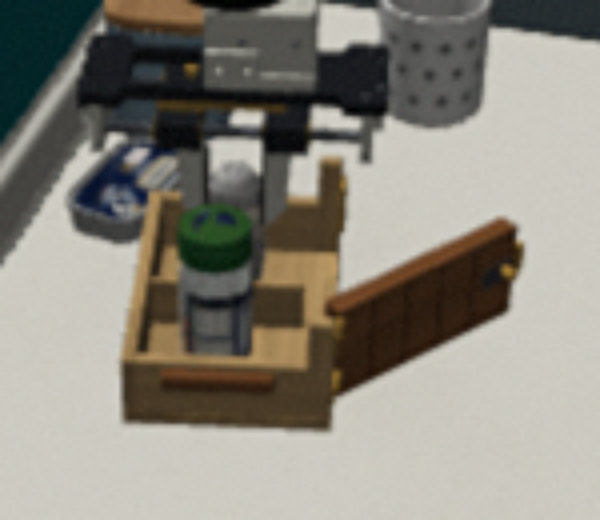

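The shaker, at crop (235,200), is down in the free bay behind the divider and sits between the fingers. I'll lower another 2 mm, release, then rise.

Request:
send_rows(plan=[[[0,0,0.06],[0,0,0]],[[0,0,0.04],[0,0,0]],[[0,0,0],[0,0,0]],[[0,0,0],[0,0,0]],[[0,0,0],[0,0,0]],[[0,0,0],[0,0,0]],[[0,0,0],[0,0,0]],[[0,0,0],[0,0,0]],[[0,0,0],[0,0,0]],[[0,0,0],[0,0,0]]])

```text
time: 16.6
tool_pos: [0.6571, -0.1042, 0.0628]
tool_rot: [3.141, 0.0, 1.79]
contact_force: [-0.7, -0.4, 6.2]
opening: 0.034
grip_force: 20.2
```

Request:
send_rows(plan=[[[0,0,0],[0,0,0]],[[0,0,0],[0,0,0]],[[0,0,0],[0,0,0]],[[0,0,0],[0,0,0]],[[0,0,0],[0,0,0]],[[0,0,0],[0,0,0]],[[0,0,0],[0,0,0]],[[0,0,0],[0,0,0]],[[0,0,0],[0,0,0]],[[0,0,0],[0,0,0]]], gripper=0.3)

```text
time: 17.85
tool_pos: [0.6568, -0.1041, 0.0622]
tool_rot: [3.142, -0.0, 1.79]
contact_force: [-0.3, 0.4, -0.4]
opening: 0.06
grip_force: 0.0
```

Request:
send_rows(plan=[[[0,0,-0.4],[0,0,0]],[[0,0,-0.8],[0,0,0]],[[0,0,-1],[0,0,0]],[[0,0,-1],[0,0,0]],[[0,0,-1],[0,0,0]],[[0,0,-1],[0,0,0]],[[0,0,-0.6],[0,0,0]],[[0,0,0],[0,0,0]],[[0,0,0],[0,0,0]],[[0,0,0],[0,0,0]]])

```text
time: 19.1
tool_pos: [0.6563, -0.104, 0.2059]
tool_rot: [-3.14, -0.001, 1.79]
contact_force: [-0.1, 0.1, 0.0]
opening: 0.0594
grip_force: 0.0
```

```bash
python3 - <<'E'
from h import *
s=robot.observe(); print(s["time"],s["tool_pos"],s["contact_force"],s["opening"],s["qpos"])
p,d=snap("side","side5"); a=cv2.resize(p[80:210,220:370],(600,520)); cv2.imwrite("pics/c5.png",a)
E
```

```text
19.1 [ 0.65628896 -0.10396267  0.20586689] [-0.11343786  0.05540702  0.00713215] 0.05940862683382415 [-2.72381069e-01  6.21354605e-01  1.12077470e+00  9.11311065e-05
  1.40175705e+00 -4.91842710e-01]
```

View pics/c5.png

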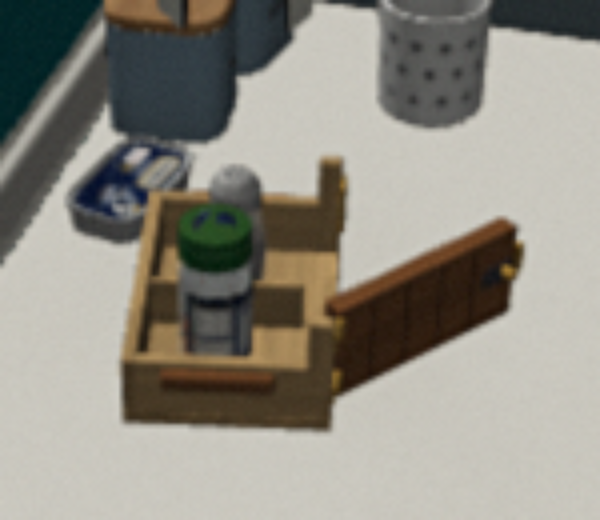

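The shaker stands upright and released in the free bay, at crop (237,205). The gate is still open about 49°. Next I'll close the gripper and turn it so the closing line runs along the crate's y.

Request:
send_rows(plan=[[[0,0,0],[0,0,0.1]],[[0,0,0],[0,0,0.1]],[[0,0,0],[0,0,0.1]],[[0,0,0],[0,0,0.1]],[[0,0,0],[0,0,0.1]],[[0,0,0],[0,0,0.1]],[[0,0,0],[0,0,0.1]],[[0,0,0],[0,0,0.1]],[[0,0,0],[0,0,0.1]],[[0,0,0],[0,0,0.1]]], gripper=-1)

```text
time: 20.4
tool_pos: [0.6566, -0.104, 0.2065]
tool_rot: [-3.141, 0.001, 0.214]
contact_force: [-0.5, -0.2, -0.7]
opening: 0.0005
grip_force: 0.0
```

```bash
python3 - <<'E'
from h import *
s=robot.observe(); print(s["time"],s["tool_pos"],np.degrees(s["tool_rot"][2])-90,s["opening"],s["qpos"][5])
print(rows([.4654,-.0497,.2],-77.3,9))
E
```

```text
20.4 [ 0.65656319 -0.10403653  0.20649471] -77.72419002904115 0.0005166638292015526 1.0841496437714686
(array([-0.776, -0.422,  0.029]), array([-0.1745, -0.095 ,  0.0065]))
```

Request:
send_rows(plan=[[[-0.78,-0.42,0],[0,0,0]],[[-0.78,-0.42,0],[0,0,0]],[[-0.78,-0.42,0],[0,0,0]],[[-0.78,-0.42,0],[0,0,0]],[[-0.78,-0.42,0],[0,0,0]],[[-0.78,-0.42,0],[0,0,0]],[[-0.78,-0.42,0],[0,0,0]],[[-0.78,-0.42,0],[0,0,0]],[[-0.78,-0.42,0],[0,0,0]],[[0,0,0],[0,0,0]]])

```text
time: 21.65
tool_pos: [0.464, -0.0497, 0.2072]
tool_rot: [-3.141, 0.0, 0.22]
contact_force: [0.0, -0.2, 0.3]
opening: 0.0003
grip_force: 0.0
```

Request:
send_rows(plan=[[[0,0,0.8],[0,0,0]],[[0,0,0.8],[0,0,0]],[[0,0,0.8],[0,0,0]],[[0,0,0.8],[0,0,0]],[[0,0,0.8],[0,0,0]],[[0,0,0.8],[0,0,0]],[[0,0,0.8],[0,0,0]],[[0,0,0.2],[0,0,0]],[[0,0,0],[0,0,0]],[[0,0,0],[0,0,0]]])

```text
time: 22.9
tool_pos: [0.4656, -0.0502, 0.0628]
tool_rot: [3.141, -0.001, 0.219]
contact_force: [-0.4, 0.3, 0.3]
opening: 0.0005
grip_force: 0.0
```

```bash
python3 - <<'E'
from h import *
s=robot.observe(); print(s["time"],s["tool_pos"],s["contact_force"])
y=np.radians(12.9); O=np.array([.6445,-.061]); ex=np.array([np.cos(y),np.sin(y)]); ey=np.array([-ex[1],ex[0]])
d=s["tool_pos"][:2]-O; print("in crate",d@ex,d@ey)
E=O-.075*ex-.023*ey; print(E, rows([*E,.062],-77.5,9))
p,d=snap("side","side6"); a=cv2.resize(p[80:210,220:370],(600,520)); cv2.imwrite("pics/c6.png",a)
E
```

```text
22.9 [ 0.46560071 -0.05024652  0.06283602] [-0.37846924  0.28710338  0.30638019]
in crate -0.17198337099889577 0.05042136001127574
[ 0.57652766 -0.10016327] (array([0.433, 0.323, 0.004]), array([0.0975, 0.0727, 0.0008]))
```

View pics/c6.png

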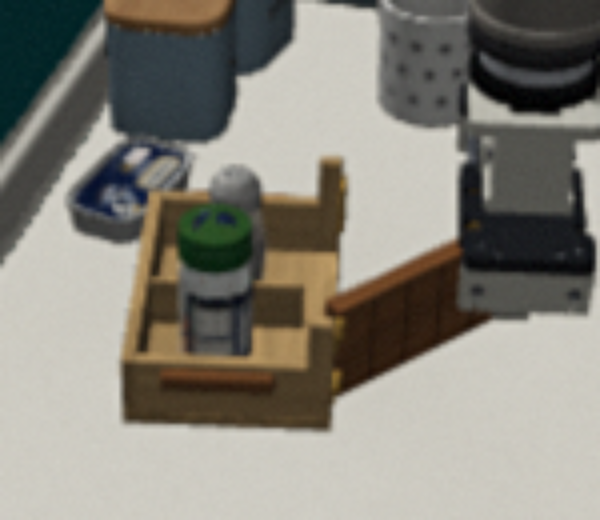

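The gripper is outside the gate, around crop (530,250), and the gate hasn't moved. Now I'll push it shut.

Request:
send_rows(plan=[[[0.26,0.2,0],[0,0,0]],[[0.26,0.2,0],[0,0,0]],[[0.26,0.2,0],[0,0,0]],[[0.26,0.2,0],[0,0,0]],[[0.26,0.2,0],[0,0,0]],[[0.26,0.2,0],[0,0,0]],[[0.26,0.2,0],[0,0,0]],[[0.26,0.2,0],[0,0,0]],[[0.26,0.2,0],[0,0,0]],[[0.26,0.2,0],[0,0,0]]])

```text
time: 24.2
tool_pos: [0.5397, -0.0849, 0.0622]
tool_rot: [-3.142, -0.0, 0.219]
contact_force: [-0.1, 1.3, 0.3]
opening: 0.0005
grip_force: 0.2
```

Request:
send_rows(plan=[[[0.2,0.2,0],[0,0,0]],[[0.2,0.2,0],[0,0,0]],[[0.2,0.2,0],[0,0,0]],[[0.1,0.1,0],[0,0,0]],[[0.1,0.1,0],[0,0,0]],[[0.1,0,0],[0,0,0]],[[0.1,0,0],[0,0,0]],[[0,0,0],[0,0,0]],[[0,0,0],[0,0,0]],[[0,0,0],[0,0,0]]])

```text
time: 25.45
tool_pos: [0.5661, -0.0989, 0.062]
tool_rot: [-3.14, 0.004, 0.219]
contact_force: [-6.6, -2.0, 2.9]
opening: 0.0007
grip_force: 3.4
```

```bash
cat > m.py <<'E'
from h import *
s=robot.observe(); print(s["time"],s["tool_pos"],s["contact_force"])
y=np.radians(12.9); O=np.array([.6445,-.061]); ex=np.array([np.cos(y),np.sin(y)]); ey=np.array([-ex[1],ex[0]])
d=s["tool_pos"][:2]-O; print("in crate",d@ex,d@ey,"force crate axes",s["contact_force"][:2]@ex,s["contact_force"][:2]@ey)
n="side"; p,D=snap(n,"m%d"%(s["time"]*100)); W=cloud(n,D); hsv=cv2.cvtColor(p,cv2.COLOR_BGR2HSV)
l=np.stack([(W[...,:2]-O)@ex,(W[...,:2]-O)@ey],-1)
g=(hsv[...,0]<15)&(hsv[...,1]>110)&(W[...,2]>.06)&(W[...,2]<.09)&(abs(l[...,1])<.09)&(l[...,0]<-.03)&(l[...,0]>-.2)
q=l[g]; print(len(q))
if len(q)>10:
    vx=cv2.fitLine(q.astype(np.float32),cv2.DIST_HUBER,0,.01,.01).ravel(); print("gate angle",np.arctan(vx[0]/vx[1]),"mean",q.mean(0),"y range",np.percentile(q[:,1],[2,98]))
E
python3 m.py
```

```text
25.45 [ 0.56614691 -0.098938    0.06195515] [-6.61852109 -2.0263839   2.85107582]
in crate -0.08484521435233548 -0.01948815348984941 force crate axes -6.90386795957949 -0.497654785746416
131
gate angle 0.0732754 mean [-0.06415836  0.03786825] y range [0.00045216 0.07716696]
```

Request:
send_rows(plan=[[[0.1,0,0],[0,0,0]],[[0.1,0,0],[0,0,0]],[[0.1,0,0],[0,0,0]],[[0.1,0,0],[0,0,0]],[[0,0,0],[0,0,0]],[[0,0,0],[0,0,0]],[[0,0,0],[0,0,0]],[[0,0,0],[0,0,0]],[[0,0,0],[0,0,0]],[[0,0,0],[0,0,0]]])

```text
time: 26.75
tool_pos: [0.5742, -0.0973, 0.062]
tool_rot: [-3.14, 0.008, 0.22]
contact_force: [-14.4, -4.5, 8.7]
opening: 0.0005
grip_force: 7.8
```

```bash
python3 m.py
```

```text
26.75 [ 0.57420084 -0.09734061  0.06201284] [-14.39128255  -4.47974488   8.69367594]
in crate -0.07663794020645662 -0.01972912054630278 force crate axes -15.028167331779326 -1.1538259677616622
114
gate angle -0.033379037 mean [-0.0604387   0.04008698] y range [-0.00184994  0.07983764]
```

Request:
send_rows(plan=[[[0.08,0,0],[0,0,0]],[[0.08,0,0],[0,0,0]],[[0,0,0],[0,0,0]],[[0,0,0],[0,0,0]],[[0,0,0],[0,0,0]],[[0,0,0],[0,0,0]],[[0,0,0],[0,0,0]],[[0,0,0],[0,0,0]],[[0,0,0],[0,0,0]],[[0,0,0],[0,0,0]]])

```text
time: 28.05
tool_pos: [0.5743, -0.0973, 0.062]
tool_rot: [-3.139, 0.016, 0.22]
contact_force: [-29.0, -10.0, 17.1]
opening: 0.0003
grip_force: 15.3
```

```bash
python3 m.py
```

```text
28.05 [ 0.5743152  -0.09731199  0.06203312] [-28.99013957  -9.99568525  17.11737667]
in crate -0.07652007423970045 -0.01972675783740559 force crate axes -30.49000095657888 -3.2713540654121123
120
gate angle -0.0065155784 mean [-0.06020034  0.03957678] y range [-0.00295225  0.07809127]
```

The 4 mm of extra command moved the gate by only 0.1 mm while the force doubled, so it is on its stop and shut. Backing off and rising.

Request:
send_rows(plan=[[[-0.1,0,0],[0,0,0]],[[-0.1,0,0],[0,0,0]],[[-0.2,0,0],[0,0,0]],[[-0.4,0,0],[0,0,0]],[[-0.8,0,0],[0,0,0]],[[-0.8,0,0],[0,0,0]],[[0,0,-0.8],[0,0,0]],[[0,0,-1],[0,0,0]],[[0,0,-1],[0,0,0]],[[0,0,-1],[0,0,0]]])

```text
time: 29.35
tool_pos: [0.523, -0.1088, 0.1581]
tool_rot: [3.141, -0.001, 0.22]
contact_force: [-0.2, -0.2, -0.2]
opening: 0.0005
grip_force: 0.0
```

Request:
send_rows(plan=[[[-0.8,0,-0.5],[0,0,0]],[[-0.8,0,-0.5],[0,0,0]],[[-0.8,0,0],[0,0,0]],[[0,0,0],[0,0,0]],[[0,0,0],[0,0,0]],[[0,0,0],[0,0,0]],[[0,0,0],[0,0,0]],[[0,0,0],[0,0,0]],[[0,0,0],[0,0,0]],[[0,0,0],[0,0,0]]])

```text
time: 30.6
tool_pos: [0.4645, -0.1218, 0.1822]
tool_rot: [-3.141, -0.0, 0.219]
contact_force: [-0.8, 0.5, -0.1]
opening: 0.0006
grip_force: 0.0
```

```bash
python3 m.py; python3 - <<'E'
import cv2,glob,os
from h import *
p,_=snap("side","side7"); cv2.imwrite("pics/c7.png",cv2.resize(p[80:210,220:370],(600,520)))
E
```

```text
30.6 [ 0.46453362 -0.12184986  0.18218769] [-0.76310709  0.48850016 -0.07171438]
in crate -0.1890089847276021 -0.019136571173620113 force crate axes -0.6347894646790666 0.6465347431823506
203
gate angle -0.0049088756 mean [-0.06024083  0.00832382] y range [-0.06804925  0.07700577]
```

View pics/c7.png

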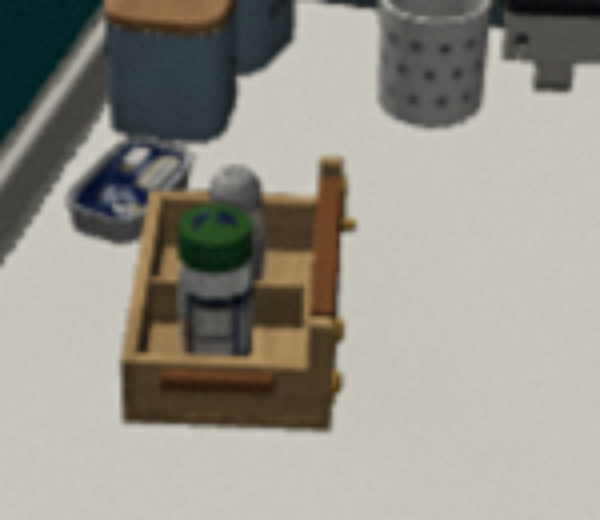

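The gate is shut, at crop (328,240), and stayed there after the arm backed off. The shaker and spice jar both stand upright, and the robot is clear of everything.

```bash
python3 -c "
from cell import robot; print(robot.hand_in())"
```

```text
the job is handed in; nothing more can be done
None
```

The salt shaker stands released in the free bay, the gate is shut and held after the arm backed off (about 0 rad by camera; the bolt itself was not measured), and the job was handed in at about 31 s with no verdict returned.

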